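# Tuck the accumulator cover plate under the spring retainer and hold it down

## Robot

A 6-joint arm with a two-finger parallel gripper is mounted at the origin on the work surface. World frame = base frame: x ahead of the robot, y to its left, z up, the work surface at z = 0. Lengths are in m, angles in rad, forces in N, time in s.
With the tool pointing down it reaches from about 0.25 to 0.775 m from the base axis. Payload 4 kg.
Tool frame: the origin (TCP) lies at the very end of the fingers, on their centre line; the grasp point (between the pads) lies 19 mm behind it (robot.pinch_z is the distance from the TCP to the grasp point, in m); z points along the fingers, y is the line along which they close (so a half turn about z gives the same grasp; the last joint's range is limited). The gripper opens to 94 mm and grips with 3 to 60 N. Pads are 16 mm wide; open, the fingers measure 119 mm over their backs; the gripper's body (75 mm by 177 mm) begins 78 mm behind the grasp point.
Start: joints at [1.028, 0.087, 1.371, -0, 1.684, -0.103], TCP at [0.234, 0.498, 0.184] pointing down, gripper open.
Joint ranges: [-3.1, 3.1], [-0.76, 2.03], [0.27, 2.55], [-1.08, 4.22], [0.17, 2.65], [-2.57, 2.57]. Speed limits (rad/s): [2.79, 2.79, 3.14, 3.14, 3.14, 3.14].

## Interface

Orientations are given as [roll, pitch, yaw] about the fixed x, y, z axes, in that order (R = Rz(yaw) Ry(pitch) Rx(roll)).
In Python, from bench import robot gives the robot as it stands.
- The arm moves only by the tool arm_command, never from a script. Its argument "targets" is one flat list of numbers, 7 for each row, row after row: the turn, a rotation vector about the tool's x, y, z in degrees, then the shift along the tool's x, y, z in mm, then the closure, from -1 (fully open) to 1 (shut). In form: [ax, ay, az, x, y, z, hand, ax, ay, az, x, y, z, hand, ...]. A call has 1 to 20 rows; each row is the pose to reach, as a shift and turn from the pose commanded when the call began, along the tool's axes at that moment; what a row does not reach only later rows make up. A row lasts 1/10 s, in which the tool goes at most 50 mm and 8.59 degrees, less where a joint would pass 70% of its speed; a pose out of reach is approached as far as the arm can. A call with a gripper value outside its range is refused whole. The fingers move at their own pace and stop on an object; the grip force is fixed at half the most. Time passes only in rows, so rows that repeat a pose let the fingers close. It gives the time, the measured TCP pose, the force, the opening and the grip force at its end, in the units of the state.
- robot.get_obs(): the state, without advancing time (a new reading comes with each control period).
- robot.snapshot(name): name is "side" or "top" or "wrist"; returns a dict with "color" (480x640x3 uint8, red, green, blue), "range_z" (480x640 float32, m along the optical axis (not along the pixel's ray), 0 where there is no reading), "fx", "fy", "cx", "cy" (pixels), "T" (4x4, takes a point from camera to world coordinates); the wrist camera has in their place "T_tool_cam" (4x4, takes a point from camera to tool coordinates, whose origin is the TCP and whose axes are the flange's). Camera axes: x right, y down, z forward; pixel columns grow to the right and rows downward; lengths in m; the calibration is good to about 2 mm. The wrist camera is an equidistant fisheye: a pixel r from the principal point sees the ray r / f radians off the axis. A picture is of the moment at which its call begins: read the wrist's pose just before it.
- robot.close_job(): hands the job in; it is judged then, once.
The state is a dict: "time": time; "joint_positions": joint angles; "qvel": joint speeds; "joint_torque": joint torques, N m; "tool_pos": TCP position; "ee_rot": TCP orientation; "wrist_force": force on the tool from outside, world axes, zero at the start; "wrist_torque": the same for the moment, N m; "width": finger opening in m; "finger_force": force on a finger pad.
Only numpy, scipy, OpenCV 4.12 (cv2) and the standard library are available. Lean on these libraries where they do the work, as an engineer would, in place of code of your own. Each camera call takes 0.05 s, during which the arm holds its last target. There are 200 camera calls.

## Task

Fit the gold accumulator cover plate to the valve body: pick it up (its rib is the handle), slide its nose edge under the dark blue retainer leaf without bending the leaf up, square and centred, until you feel it stop against the shoulder hidden underneath. Then press the plate down flat on the machined face against the two spring-loaded pistons and finish there, still holding it down with the fingers as for the bolts to be started; do not let go. Leave everything else on the bench where it is.

Things in the scene. Friction and masses are not known exactly. Their poses are not given: they have to be found in the camera images.
- plate: Accumulator cover plate: loose gold-coloured flat steel plate, 90 along its x, 110 along y, 3 thick, 0.13 to 0.25 kg. Origin: centre of the underside; z up, +x to the nose. Nose edge (x = +45, darker gold line along it) is the long edge farther from the rib and goes under the retainer; heel edge x = -45. The four dark bolt slots are surface marks, not openings
- rib (a point): Centre of the top of the plate's stiffening rib, the grip: upright, 12 thick along plate x, 60 long along plate y, centred at plate x = -15, y = 0, its top 25 above the plate's underside (22 above its upper face)
- plate_nose (a point): midpoint of the nose edge, on the underside of the plate (plate x = +45)
- plate_heel (a point): midpoint of the heel edge, on the underside of the plate (plate x = -45)
- valve_body: Aluminium valve body casting, fixed on a 3 thick black mat. Origin: centre of the underside, z up; the plate slides home towards +x. Block x -115 to +100, y -90 to +90; black solenoids at the far end to x = +134. Flat machined face at z = 40 from x = -115 to +30, there a step 7 high, 150 wide (the shoulder). Plate fitted: axes along these, its origin at x = -15, y = 0, z = 40
- shoulder (a point): middle of the foot of the shoulder, where the machined face meets the step (valve body x = +30, y = 0, z = 40): where the middle of the plate's nose edge ends up. Out of sight under the retainer
- lap_edge (a point): Middle of the retainer leaf's free edge, underside; axes as the valve body's. Dark blue spring-steel leaf, 120 wide, 2 thick, screwed on the step, 7 above the face; it laps over the face towards -x to this point, 10 to 18 short of the shoulder (differs each time). Ahead of it a lip flared up 35 degrees reaches 5 more towards -x, lower edge about 10, top 12 above the face
- lap (a joint): how far the retainer leaf is bent up, rad: 0 when it lies flat, grows as its free edge is lifted (0.05 is about 2 mm at the edge). Springy: about 2.3 N at the edge starts it lifting, and 2.5 N more for each mm
- piston_l (a joint): how far the accumulator piston at valve body x = -35, y = +35 is pressed in, m: 0 out (domed copper head, 20 diameter, 6 above the face), 0.006 level with the face. Spring: 1.8 N at 0, 4.5 N at 0.006
- piston_r (a joint): the same for the piston at valve body x = -35, y = -35
- bolt_a: Bystander: hex flange bolt (one of the plate's bolts) standing on its head, 33 tall, 20 across; origin at the centre of its underside
- bolt_b: Bystander: the other such bolt; origin at the centre of its underside
- socket: Bystander: steel socket standing on end, 24 diameter, 36 tall; origin at the centre of its underside
- driver: Bystander: red-handled screwdriver lying on the steel bench, 200 long along its x; origin at the centre of its underside
- wrench: Bystander: steel open-end wrench lying on the steel bench, 180 long along its x; origin at the centre of its underside
- solenoid: Bystander: spare black solenoid with aluminium snout standing upright, 26 diameter, 54 tall; origin at the centre of its underside
- cleaner: Bystander: blue tin of assembly grease with a red cap, 70 diameter, 110 tall; origin at the centre of its underside
- tub: Bystander: white plastic tub, 96 diameter, 85 tall, with a red brush handle standing 170 high in it; origin at the centre of its underside
Not all that is in view belongs to the job. Of the things shaped like the plate, the gold one is meant.

How it is judged:
On the way, in this order (a step that is already met when the one before it is completed fails the run):
1. the plate is picked up in the fingers, clear of the mat (height (world z) of plate above 0.03 m and contact force between the fingers and plate above 2 N), for 0.2 s.
2. the nose edge of the plate is under the retainer leaf, past its edge (x of plate_nose in the frame of lap_edge above 0.003 m and z of plate_nose in the frame of lap_edge below -0.002 m and z of plate_nose in the frame of valve_body above 0.036 m and y of plate_nose in the frame of valve_body between -0.03 and 0.03 m), for 0.1 s.
At the end, for the whole second after the job is handed in: Fingers still press the plate (over 2 N), plate still. Nose under the leaf within 2.5 mm of the shoulder, centred within 7 mm, square within 0.07 rad; plate flat on the face (nose, heel within 2.5 and 2.2 mm, tilt under 0.035 rad), pistons in 4 mm or more, leaf flat (under 0.03 rad) (x of plate_nose in the frame of valve_body between 0.0275 and 0.0325 m and z of plate_nose in the frame of valve_body below 0.0425 m and y of plate_nose in the frame of valve_body between -0.007 and 0.007 m and angle between the x axis of plate and the x axis of valve_body, either way round below 0.07 rad and x of plate_heel in the frame of valve_body below 0 m and z of plate_heel in the frame of valve_body below 0.0422 m and angle between plate's own z axis and vertical below 0.035 rad and value of joint each of piston_l, piston_r above 0.004 m and value of joint lap below 0.03 rad and contact force between the fingers and plate above 2 N and linear speed of plate below 0.01 m/s); the arm keeps its last pose, push and grip.
It fails at once if the retainer leaf is bent up by more than 0.07 rad (about 3 mm at its edge) (value of joint lap above 0.07 rad).
It fails at once if a bystander is moved by more than 30 mm (distance of any of bolt_a, bolt_b, socket, driver, wrench, solenoid, cleaner, tub from where it was at the start of the episode above 0.03 m).
It also fails if it takes over 45 s, if anything falls off the work surface, if the arm or the gripper's body presses on something with over 40 N, if the wrist force passes 120 N, or if a joint passes its speed limit or range.

## Working session

There is one attempt and no reset: what is moved stays moved. The work goes in short steps, Python scripts to look and compute and a tool call to move; the robot and the scene stay as the last step left them, time stands still between calls to the robot, and variables do not carry over. Pictures are saved under pics/ and viewed, at most 10 in all, crops included, and the job is handed in when it is done.

Besides the shell and the picture viewer there is one more tool, called by a JSON object that holds its "api" and its "payload". arm_command: Moves the arm, as the interface text tells. Its arguments: {"type":"object","properties":{"targets":{"type":"array"}},"required":["targets"]}

```bash
mkdir -p pics; ls; python3 - <<'E'
from bench import robot
import cv2, numpy as np
o=robot.get_obs(); print({k:np.round(v,3).tolist() for k,v in o.items()})
for n in ("top","side"):
    s=robot.snapshot(n); np.savez(f"{n}.npz",**s)
    cv2.imwrite(f"pics/{n}0.png",s["color"][:,:,::-1]); print(n,s["fx"],s["cx"],s["cy"],np.round(s["T"],3).tolist())
E
```

```text
pics
{'time': 0.0, 'joint_positions': [1.028, 0.088, 1.372, -0.0, 1.684, -0.103], 'qvel': [-0.001, 0.0, -0.0, -0.001, 0.002, 0.001], 'joint_torque': [0.001, -34.018, -30.243, 0.072, 0.033, -0.0], 'tool_pos': [0.234, 0.497, 0.183], 'ee_rot': [-3.139, -0.0, 2.702], 'wrist_force': [0.095, -0.424, -1.009], 'wrist_torque': [-0.009, -0.008, 0.008], 'finger_force': 0.0, 'width': 0.094}
top 582.406695878303 322.86526517929394 237.17767274110912 [[-0.005, -0.995, 0.099, 0.318], [-1.0, 0.007, 0.023, -0.058], [-0.023, -0.099, -0.995, 1.462], [0.0, 0.0, 0.0, 1.0]]
side 574.2977793576024 314.0010750231763 241.10089492874224 [[0.886, -0.297, 0.357, -0.011], [-0.464, -0.544, 0.699, -1.001], [-0.013, -0.785, -0.62, 0.932], [0.0, 0.0, 0.0, 1.0]]
```

View pics/top0.png

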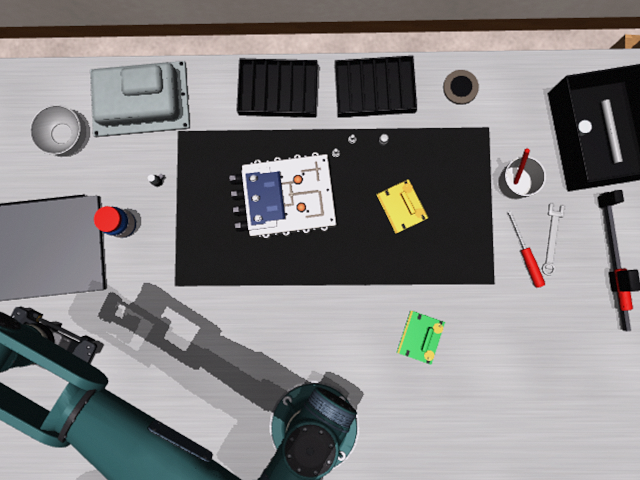

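View pics/side0.png

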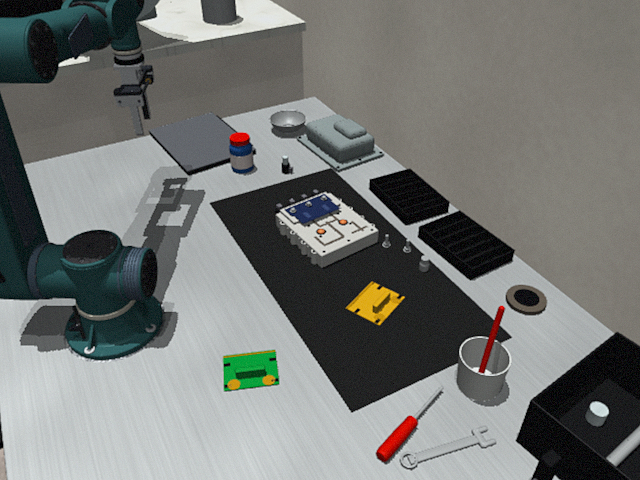

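The top view shows the gold plate near px (402,206), with the valve body at (288,196) and its retainer and solenoids to the left (+y). The bolts and socket are at (336,153), (352,139) and (384,139). The green plate at (422,336) is a decoy. I'll measure from the top view first.

```bash
cat > h.py <<'E'
import numpy as np, cv2
from scipy.spatial.transform import Rotation as R
def rays(s,uv,T=None):
    uv=np.atleast_2d(uv).astype(float)
    x=(uv[:,0]-s["cx"])/s["fx"]; y=(uv[:,1]-s["cy"])/s["fy"]
    if T is None: T=s["T"]; d=np.c_[x,y,np.ones(len(x))]
    else:
        r=np.hypot(x,y)+1e-12; d=np.c_[x/r*np.sin(r),y/r*np.sin(r),np.cos(r)]
    return T[:3,3], d@T[:3,:3].T
def onplane(s,uv,z,T=None):
    o,d=rays(s,uv,T); return o+d*((z-o[2])/d[:,2])[:,None]
def mask(s,lo,hi,roi=None):
    m=cv2.inRange(cv2.cvtColor(np.ascontiguousarray(s["color"]),cv2.COLOR_RGB2HSV),lo,hi)
    if roi:
        k=np.zeros_like(m); x0,y0,x1,y1=roi; k[y0:y1,x0:x1]=255; m&=k
    return m
def big(m): return max(cv2.findContours(m,cv2.RETR_EXTERNAL,cv2.CHAIN_APPROX_NONE)[0],key=cv2.contourArea)[:,0,:]
def rect(P):
    (c,wh,a)=cv2.minAreaRect((P[:,:2]*1000).astype(np.float32)); return np.round(c,1),np.round(wh,1),round(a,1)
def toolT(o):
    T=np.eye(4); T[:3,:3]=R.from_euler("xyz",o["ee_rot"]).as_matrix(); T[:3,3]=o["tool_pos"]; return T
E
python3 - <<'E'
from h import *
s=dict(np.load("top.npz"))
def cent(m): 
    n,l,st,c=cv2.connectedComponentsWithStats(m); return [(c[i],st[i,4]) for i in range(1,n) if st[i,4]>8]
g=mask(s,(20,120,60),(32,255,255),(350,160,450,250)); print("plate",rect(onplane(s,big(g),.006)))
w=mask(s,(0,0,150),(180,60,255),(225,140,345,245)); b=mask(s,(105,80,40),(130,255,255),(225,140,345,245))
print("body",rect(onplane(s,big(w|b),.043))); print("leaf",rect(onplane(s,big(b),.052)))
for c,a in cent(mask(s,(4,120,80),(16,255,255),(225,140,345,245))): print("cu",c,a,onplane(s,c,.047))
c=s["color"][130:260,220:450]; cv2.imwrite("pics/topc.png",cv2.resize(c,None,fx=3.4,fy=3.4,interpolation=cv2.INTER_CUBIC)[:,:,::-1])
for p in ((300,170),(330,190),(402,215),(450,240)): print(p,onplane(s,p,0)[0], (lambda d:(s["T"]@np.r_[np.array([(p[0]-s["cx"])/s["fx"],(p[1]-s["cy"])/s["fy"],1])*d,1])[:3])(s["range_z"][p[1],p[0]]))
E
```

```text
plate (array([ 540.9, -223.2]), array([112.6,  93.5]), 25.2)
body (array([564.9,  61.1]), array([197.1, 215.4]), 6.9)
leaf (array([558.7, 116.3]), array([127.7,  83.8]), 6.4)
cu [297.40740741 178.74074074] 54 [[0.60418441 0.03707765 0.047     ]]
cu [300.75925926 206.64814815] 54 [[0.53449738 0.02885792 0.047     ]]
(300, 170) [0.63629675 0.03358148 0.        ] [0.62591086 0.03060564 0.04770512]
(330, 190) [ 0.58384132 -0.04275898  0.        ] [ 0.57544285 -0.04322849  0.0461881 ]
(402, 215) [ 0.51826424 -0.22416187  0.        ] [ 0.51804708 -0.22398128  0.00158536]
(450, 240) [ 0.4540369  -0.34310624  0.        ] [ 0.45395509 -0.34293457  0.00087915]
```

View pics/topc.png

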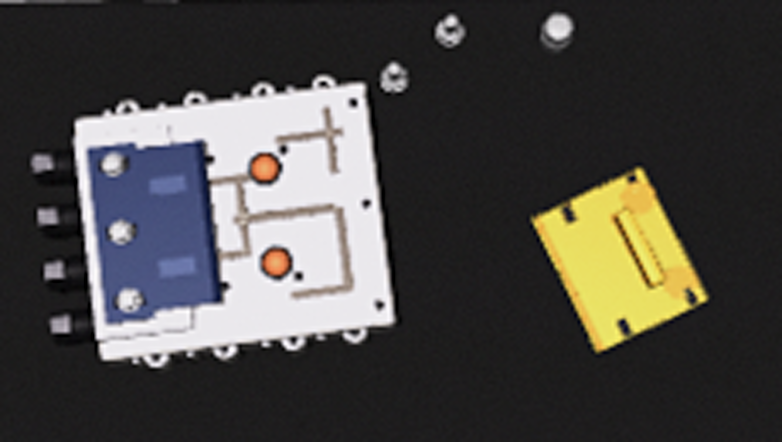

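The crop shows the plate's dark nose line on its left side (532,218)–(598,352) and the rib at (638,247), to the right of centre, so plate +x has a yaw of about 115°. The pistons at (265,168) and (276,263) give a body yaw of about 96.7°, and the body rectangle centre agrees. I'll move above the rib with tool yaw 25.2°.

{"api": "arm_command", "payload": {"targets": [0, 0, 129.6, -596, -531, 0, -1, 0, 0, 129.6, -596, -531, 0, -1, 0, 0, 129.6, -596, -531, 0, -1, 0, 0, 129.6, -596, -531, 0, -1, 0, 0, 129.6, -596, -531, 0, -1, 0, 0, 129.6, -596, -531, 0, -1, 0, 0, 129.6, -596, -531, 0, -1, 0, 0, 129.6, -596, -531, 0, -1, 0, 0, 129.6, -596, -531, 0, -1, 0, 0, 129.6, -596, -531, 0, -1, 0, 0, 129.6, -596, -531, 0, -1, 0, 0, 129.6, -596, -531, 0, -1, 0, 0, 129.6, -596, -531, 0, -1, 0, 0, 129.6, -596, -531, 0, -1, 0, 0, 129.6, -596, -531, 0, -1, 0, 0, 129.6, -596, -531, 0, -1, 0, 0, 129.6, -596, -531, 0, -1, 0, 0, 129.6, -596, -531, 0, -1, 0, 0, 129.6, -596, -531, 0, -1, 0, 0, 129.6, -596, -531, 0, -1]}}

```text
time: 2.1
tool_pos: [0.5472, -0.2351, 0.1845]
ee_rot: [3.141, -0.001, 0.442]
wrist_force: [-0.1, 0.0, -0.1]
width: 0.0939
finger_force: 0.0
```

```bash
python3 - <<'E'
from bench import robot
from h import *
o=robot.get_obs(); s=robot.snapshot("wrist"); T=toolT(o)@s["T_tool_cam"]
np.savez("w1.npz",Tw=T,**s); print(s["fx"],s["cx"],s["cy"],np.round(s["T_tool_cam"],3).tolist())
g=mask(s,(20,120,60),(32,255,255)); print(g.sum()/255)
print("plate",rect(onplane(s,big(g),.006,T)))
cv2.imwrite("pics/w1.png",s["color"][:,:,::-1])
E
```

```text
371.64829954431775 322.2607095375367 234.62990311919344 [[-0.0, -0.957, -0.289, 0.084], [1.0, -0.0, -0.0, -0.0], [0.0, -0.289, 0.957, -0.201], [0.0, 0.0, 0.0, 1.0]]
12947.0
plate (array([ 541.5, -223.9]), array([111.4,  91.7]), 25.3)
```

View pics/w1.png

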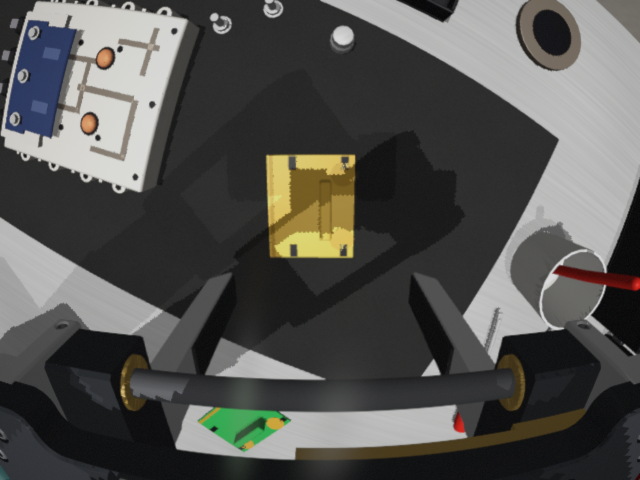

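The wrist view shows the plate at px (267–355, 155–258), with the fingers either side. The wrist and top poses agree within 1 mm. I'll descend and grip.

{"api": "arm_command", "payload": {"targets": [0, 0, 0, -0.5, 2, 50, -1, 0, 0, 0, -0.5, 2, 100, -1, 0, 0, 0, -0.5, 2, 140, -1, 0, 0, 0, -0.5, 2, 165, -1, 0, 0, 0, -0.5, 2, 174, -1, 0, 0, 0, -0.5, 2, 176.5, -1, 0, 0, 0, -0.5, 2, 176.5, -1, 0, 0, 0, -0.5, 2, 176.5, 0, 0, 0, 0, -0.5, 2, 176.5, 0.5, 0, 0, 0, -0.5, 2, 176.5, 1, 0, 0, 0, -0.5, 2, 176.5, 1, 0, 0, 0, -0.5, 2, 176.5, 1, 0, 0, 0, -0.5, 2, 176.5, 1, 0, 0, 0, -0.5, 2, 176.5, 1, 0, 0, 0, -0.5, 2, 176.5, 1, 0, 0, 0, -0.5, 2, 176.5, 1, 0, 0, 0, -0.5, 2, 176.5, 1, 0, 0, 0, -0.5, 2, 176.5, 1]}}

```text
time: 3.95
tool_pos: [0.5478, -0.2385, 0.0073]
ee_rot: [-3.141, -0.0, 0.44]
wrist_force: [-0.2, 0.6, -0.1]
width: 0.009
finger_force: 0.0
```

Width is 9 mm with no force, which doesn't fit a 12 mm rib, so I'll look.

```bash
python3 - <<'E'
from bench import robot
from h import *
o=robot.get_obs(); print(o["time"],o["width"],o["finger_force"],o["tool_pos"],o["wrist_force"])
s=robot.snapshot("wrist"); T=toolT(o)@s["T_tool_cam"]
o=robot.get_obs(); print(o["time"],o["width"],o["finger_force"])
cv2.imwrite("pics/w2.png",s["color"][:,:,::-1])
t=robot.snapshot("top"); g=mask(t,(20,120,60),(32,255,255),(350,160,450,250)); print("plate top",rect(onplane(t,big(g),.006)))
E
```

```text
3.95 0.008997239533651205 0.0 [ 0.54778582 -0.23854329  0.00732336] [-0.17821313  0.55599107 -0.07663946]
4.0 0.00534535462981486 0.0
plate top (array([ 506.1, -243.8]), array([31.5, 85.5]), 26.2)
```

View pics/w2.png

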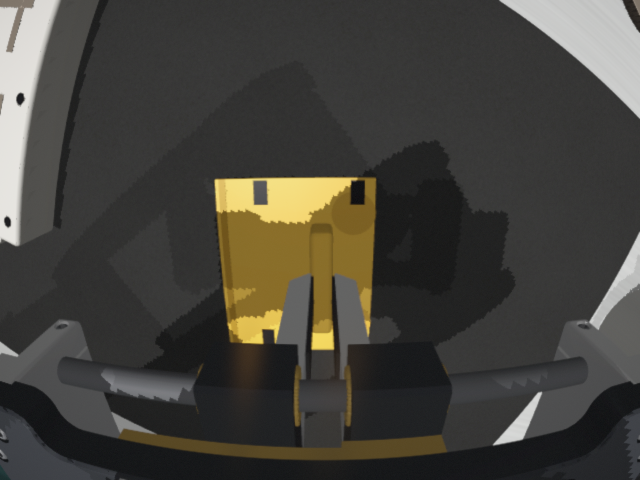

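The view shows the rib (px 312–332, rows 225–330) between the fingers (tips near row 275), which are still closing. I'll hold a few more rows.

{"api": "arm_command", "payload": {"targets": [0, 0, 0, 0, 0, 0, 1, 0, 0, 0, 0, 0, 0, 1, 0, 0, 0, 0, 0, 0, 1, 0, 0, 0, 0, 0, 0, 1]}}

```text
time: 4.45
tool_pos: [0.5478, -0.2386, 0.0074]
ee_rot: [3.142, -0.0, 0.44]
wrist_force: [-0.2, 0.2, 0.1]
width: 0.0006
finger_force: 0.0
```

```bash
python3 - <<'E'
from bench import robot
from h import *
s=robot.snapshot("wrist"); t=robot.snapshot("side"); o=robot.get_obs(); print(o["width"],o["finger_force"],o["tool_pos"])
a=cv2.resize(s["color"][150:400,180:460],None,fx=1.4,fy=1.4)
q=(np.linalg.inv(t["T"])@np.r_[o["tool_pos"],1])[:3]; u=int(q[0]/q[2]*t["fx"]+t["cx"]); v=int(q[1]/q[2]*t["fy"]+t["cy"]); print(u,v)
b=cv2.resize(t["color"][v-65:v+35,u-50:u+50],(350,350),interpolation=cv2.INTER_CUBIC)
cv2.imwrite("pics/w3.png",np.hstack([a[:350],b])[:,:,::-1])
E
```

```text
0.00045380479245008643 0.0 [ 0.54777887 -0.23855851  0.00735538]
381 304
```

View pics/w3.png

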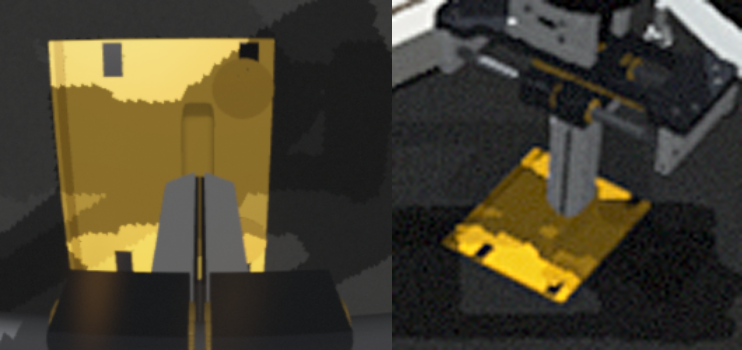

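The fingers are shut with the rib apparently in line, which is odd. I'll check the rib's real height and position from the range data.

```bash
cat >> h.py <<'E'
def cloud(s,T=None):
    v,u=np.mgrid[0:480,0:640]; uv=np.c_[u.ravel(),v.ravel()]
    if T is None: T_=s["T"]
    o,d=rays(s,uv,T)
    zc=s["T"] if T is None else T
    k=s["range_z"].ravel()/(d@zc[:3,2]); return (o+d*k[:,None]).reshape(480,640,3)
E
python3 - <<'E'
from bench import robot
from h import *
s=dict(np.load("w1.npz")); P=cloud(s,s["Tw"])
np.set_printoptions(precision=1,suppress=True,linewidth=200)
print("w1 row 205:",*[(u,(P[205,u]*1000).round(1).tolist()) for u in range(300,352,3)],sep="\n")
o=robot.get_obs(); s=robot.snapshot("wrist"); P=cloud(s,toolT(o)@s["T_tool_cam"])
print("now row 250 z:",P[250,290:360:3,2]*1000)
print("col 320 z rows 215..275:",P[215:275:4,320]*1000)
E
```

```text
w1 row 205:
(300, [538.8, -213.1, 6.0])
(303, [540.2, -215.9, 6.4])
(306, [541.5, -218.8, 6.2])
(309, [543.2, -221.5, 7.6])
(312, [543.8, -224.6, 4.2])
(315, [545.6, -227.3, 6.4])
(318, [546.8, -230.2, 5.7])
(321, [552.3, -231.1, 26.8])
(324, [553.6, -233.8, 27.2])
(327, [555.2, -236.2, 28.9])
(330, [556.4, -238.9, 28.8])
(333, [553.3, -244.4, 4.8])
(336, [554.8, -247.2, 5.6])
(339, [556.3, -249.9, 6.4])
(342, [557.7, -252.7, 6.7])
(345, [559.0, -255.5, 6.7])
(348, [560.1, -258.6, 5.1])
(351, [561.5, -261.4, 5.6])
now row 250 z: [ 6.5  6.4  6.2  6.3  5.8  6.4  6.5 27.3 27.2 27.4 29.7 27.  28.4 28.5 25.4  5.4  5.7  6.4  5.8  6.1  6.8  5.7  5.3  5.7]
col 320 z rows 215..275: [[ 578.4 -222.5    7.2]
 [ 575.9 -223.7    5.3]
 [ 574.6 -224.3    8.9]
 [ 574.8 -224.3   17.8]
 [ 574.4 -224.5   23.6]
 [ 573.3 -225.    26.8]
 [ 571.5 -225.9   27.3]
 [ 569.7 -226.7   27.8]
 [ 568.  -227.5   28.5]
 [ 565.6 -228.7   27.1]
 [ 563.7 -229.6   27.4]
 [ 561.9 -230.4   27.9]
 [ 559.9 -231.3   28. ]
 [ 557.4 -232.5   26.7]
 [ 555.9 -233.2   28.2]]
```

The rib is real: its top is at z≈28 mm and its +x end at (575,−224) mm, centred under the TCP. I'll check where the fingertips actually are from range data.

```bash
python3 - <<'E'
from bench import robot
from h import *
np.set_printoptions(precision=1,suppress=True,linewidth=200)
o=robot.get_obs(); s=robot.snapshot("wrist"); P=cloud(s,s["T_tool_cam"])*1000
print(o["width"],o["finger_force"],o["wrist_force"])
for c in (308,322,336):
    print(c); 
    for r in range(262,350,6): print(r,P[r,c],s["color"][r,c])
t=robot.snapshot("top"); Q=cloud(t)*1000; tp=o["tool_pos"]*1000
m=(abs(Q[...,:2]-tp[:2])<45).all(-1); q=Q[m]; x=(q-tp)@toolT(o)[:3,:3]
h=(q[:,2]>15)&(q[:,2]<33); print("top rib-height pts (tool)",x[h])
E
```

```text
0.00027953299089975725 0.0 [-0.4  0.1 -0.1]
308
262 [ 6.1 -8.5  1.4] [137 109  42]
268 [ 2.3 -8.6  1.6] [136 109  42]
274 [-1.7 -8.7  1.9] [137 110  41]
280 [  8.5  -7.4 -30. ] [ 99 100  99]
286 [  8.7  -7.1 -37.8] [ 99 100  99]
292 [  8.9  -6.8 -44.8] [98 99 98]
298 [  9.   -6.6 -51.3] [ 99 100  99]
304 [  8.6  -6.4 -56.3] [100 100  99]
310 [  8.4  -6.2 -61.5] [99 99 99]
316 [  8.9  -6.  -67.6] [99 99 99]
322 [  9.7  -5.8 -73.9] [99 99 99]
328 [  8.3  -5.7 -76.2] [99 99 99]
334 [  9.1  -5.5 -82. ] [99 99 98]
340 [  9.   -5.4 -85.8] [98 99 98]
346 [  33.4   -3.6 -126. ] [24 27 28]
322
262 [ 14.6  -0.3 -20.7] [137 110  42]
268 [ 10.8  -0.4 -19.7] [137 110  41]
274 [  8.   -0.4 -21. ] [136 109  42]
280 [  7.4  -0.3 -27.6] [80 65 33]
286 [  6.4  -0.3 -32.7] [81 66 34]
292 [  7.1  -0.3 -41.2] [81 65 32]
298 [  7.4  -0.3 -48. ] [81 65 32]
304 [  7.7  -0.3 -54.5] [81 66 30]
310 [  7.1  -0.3 -59.1] [81 66 32]
316 [  7.2  -0.3 -64.5] [81 66 31]
322 [  5.2  -0.3 -66.1] [105  84  41]
328 [  3.4  -0.3 -68. ] [104  84  39]
334 [  0.4  -0.3 -68.1] [154 133  59]
340 [ -2.   -0.3 -69. ] [156 134  60]
346 [ -4.4  -0.3 -69.9] [156 133  58]
336
262 [6.  7.8 1.6] [137 110  42]
268 [2.5 7.8 1. ] [136 109  40]
274 [-1.5  7.9  1.4] [137 110  42]
280 [  8.7   6.6 -30.6] [ 99 100  99]
286 [  8.4   6.4 -37. ] [100 100 100]
292 [  9.    6.2 -45. ] [100 100 100]
298 [  8.4   6.  -50.2] [100 100  99]
304 [  8.4   5.8 -56. ] [100  99  99]
310 [  8.4   5.6 -61.5] [100  99  99]
316 [  8.8   5.4 -67.4] [99 99 98]
322 [  8.5   5.3 -71.9] [100  99  98]
328 [  9.5   5.  -78.2] [100 100  99]
334 [  9.2   4.9 -82.1] [100  99  98]
340 [  8.6   4.8 -85.3] [101 100  98]
346 [  32.7    3.1 -125.1] [39 34 30]
top rib-height pts (tool) [[-20.6  -8.7 -12.5]
 [-21.7  -6.7 -13.7]
 [-24.6  -9.3 -22.3]
 [-27.8  -2.6 -21.7]
 [-28.8  -0.1 -20.3]
 [-26.4  -9.2 -15.4]
 [-27.6  -7.4 -17.7]
 [-28.4  -4.5 -14.1]
 [-29.7  -2.7 -16.5]
 [-29.2  -6.8  -8. ]]
```

The range data shows the fingers ending at about tool z = −26 mm, so the real tips are about 26 mm short of the stated TCP and closed just above the rib. I'll pin this down with the boundary rows and pinch_z.

```bash
python3 - <<'E'
from bench import robot
from h import *
np.set_printoptions(precision=1,suppress=True,linewidth=200)
print("pinch_z",robot.pinch_z,[a for a in dir(robot) if a[0]!="_"])
s=robot.snapshot("wrist"); P=cloud(s,s["T_tool_cam"])*1000; gray=s["color"].astype(int); 
for c in (304,308,312,332,336):
    g=[r for r in range(255,300) if np.ptp(gray[r,c])<12 and gray[r,c,0]>70]; r=g[0]-.5
    o,d=rays(s,(c,r),s["T_tool_cam"]); k=(.0085-o[0])/d[0,0]; print(c,r,(o+d[0]*k)*1000)
w=dict(np.load("w1.npz")); Q=cloud(w,w["T_tool_cam"])*1000; print("w1 open finger low pts:")
for c in (205,215,225,418,428): 
    col=Q[:,c]; 
    k=[r for r in range(260,330) if col[r,2]<-15 and abs(col[r,0])<12][:2]; print(c,k,col[k])
E
```

```text
pinch_z 0.0188 ['IKError', 'close_job', 'get_obs', 'pinch_z', 'snapshot']
304 278.5 [  8.5  -9.5 -28.2]
308 277.5 [  8.5  -7.5 -26.9]
312 275.5 [  8.5  -5.5 -24.3]
332 275.5 [  8.5   4.8 -24.3]
336 277.5 [  8.5   6.8 -26.9]
w1 open finger low pts:
205 [284, 285] [[  8.3 -59.  -36.5]
 [  8.8 -58.3 -38.7]]
215 [278, 279] [[  8.3 -55.9 -28.7]
 [  8.4 -55.5 -30. ]]
225 [273, 274] [[  8.7 -51.9 -22.7]
 [  8.7 -51.6 -23.8]]
418 [273, 274] [[  9.5  50.1 -24.5]
 [  8.   50.8 -22.3]]
428 [277, 278] [[  8.2  55.  -27.2]
 [  8.4  54.5 -29. ]]
```

Tips taper to about tool z = −23 mm, so the true tip is about 23 mm behind the stated TCP. I'll open partway, then descend in stages, watching the force.

{"api": "arm_command", "payload": {"targets": [0, 0, 0, 0, 0, 0, 0.2, 0, 0, 0, 0, 0, 0, 0.2, 0, 0, 0, 0, 0, 0, 0.2, 0, 0, 0, 0, 0, 0, 0.2, 0, 0, 0, 0, 0, 0, 0.2, 0, 0, 0, 0, 0, 0, 0.2, 0, 0, 0, 0, 0, 0, 0.2, 0, 0, 0, 0, -1.5, 8, 0.2, 0, 0, 0, 0, -1.5, 16, 0.2, 0, 0, 0, 0, -1.5, 18, 0.2, 0, 0, 0, 0, -1.5, 18, 0.2]}}

```text
time: 5.85
tool_pos: [0.5464, -0.2368, -0.0119]
ee_rot: [-3.14, 0.001, 0.44]
wrist_force: [-0.3, 0.0, 0.1]
width: 0.0379
finger_force: 0.0
```

{"api": "arm_command", "payload": {"targets": [0, 0, 0, 0, 0, 1, 0.2, 0, 0, 0, 0, 0, 2, 0.2, 0, 0, 0, 0, 0, 2, 0.2]}}

```text
time: 6.15
tool_pos: [0.5472, -0.2372, -0.0125]
ee_rot: [3.141, -0.0, 0.44]
wrist_force: [1.5, -0.9, 0.3]
width: 0.0376
finger_force: 0.0
```

```bash
python3 - <<'E'
from bench import robot
from h import *
np.set_printoptions(precision=1,suppress=True,linewidth=200)
o=robot.get_obs(); s=robot.snapshot("wrist"); P=cloud(s,s["T_tool_cam"])*1000
print(o["tool_pos"]*1000,o["wrist_force"])
print("plate",np.median(P[190:250,230:300,2]),"rib y", [ (c,P[250,c]) for c in range(305,345,3)])
cv2.imwrite("pics/w4.png",cv2.resize(s["color"][150:400,180:460],None,fx=2.4,fy=2.4)[:,:,::-1])
E
```

```text
[ 547.2 -237.2  -12.5] [ 1.5 -0.9  0.3]
plate -18.53583062047756 rib y [(305, array([ 20.5,  -9.2, -18.7])), (308, array([ 20.6,  -7.6, -19.1])), (311, array([ 20.5,  -6.1, -18.7])), (314, array([ 27.5,  -4. , -39. ])), (317, array([ 28.2,  -2.6, -40.9])), (320, array([ 28.1,  -1.2, -40.7])), (323, array([ 27.8,   0.1, -39.7])), (326, array([ 27.9,   1.5, -40.1])), (329, array([ 27.9,   2.9, -40.2])), (332, array([ 27.9,   4.3, -40.1])), (335, array([ 28. ,   5.6, -40.3])), (338, array([ 20.6,   7.9, -19. ])), (341, array([ 20.3,   9.5, -18.2])), (344, array([ 20.3,  11.1, -18.3]))]
```

View pics/w4.png

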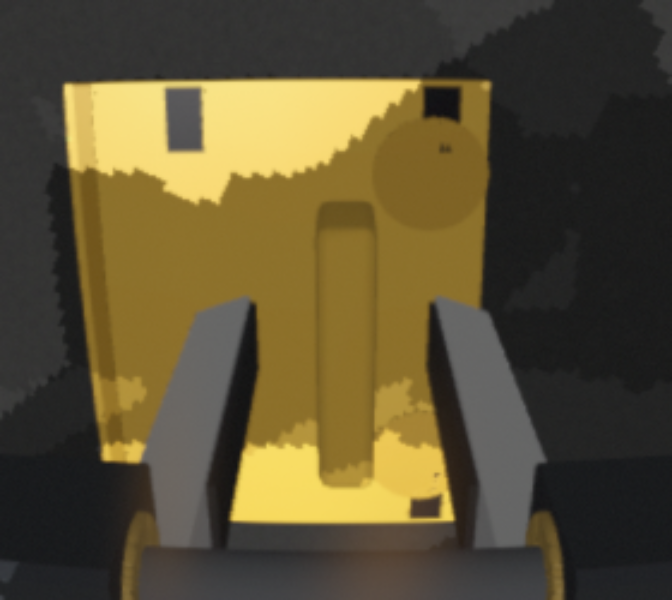

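The view shows the rib (crop x 315–378) centred between the open fingers, with tips about 4 mm above the plate face. I'll go 3 mm lower and close.

{"api": "arm_command", "payload": {"targets": [0, 0, 0, 0, 0.5, 1.5, 0.2, 0, 0, 0, 0, 0.5, 3, 0.2, 0, 0, 0, 0, 0.5, 3, 0.2, 0, 0, 0, 0, 0.5, 3, 1, 0, 0, 0, 0, 0.5, 3, 1, 0, 0, 0, 0, 0.5, 3, 1, 0, 0, 0, 0, 0.5, 3, 1, 0, 0, 0, 0, 0.5, 3, 1, 0, 0, 0, 0, 0.5, 3, 1, 0, 0, 0, 0, 0.5, 3, 1, 0, 0, 0, 0, 0.5, 3, 1]}}

```text
time: 7.3
tool_pos: [0.5477, -0.2378, -0.0153]
ee_rot: [3.141, -0.001, 0.44]
wrist_force: [1.3, -0.5, 4.0]
width: 0.0119
finger_force: 31.4
```

Gripped at 11.9 mm and 31 N. I'll lift and carry the plate to a staging pose about 70 mm short of home and above the face.

{"api": "arm_command", "payload": {"targets": [0, 0, 0, 0, 0, -10, 1, 0, 0, 0, 0, 0, -25, 1, 0, 0, 0, 0, 0, -45, 1, 0, 0, 0, 0, 0, -70, 1, 0, 0, 0, 0, 0, -90, 1, 0, 0, 3, 20, -30, -90, 1, 0, 0, 6, 40, -60, -90, 1, 0, 0, 9, 60, -90, -90, 1, 0, 0, 12, 80, -120, -90, 1, 0, 0, 15, 97, -147, -90, 1, 0, 0, 18.5, 109, -166, -90, 1, 0, 0, 18.5, 114, -174, -90, 1, 0, 0, 18.5, 114, -174, -90, 1, 0, 0, 18.5, 114, -174, -90, 1, 0, 0, 18.5, 114, -174, -90, 1]}}

```text
time: 8.8
tool_pos: [0.5763, -0.033, 0.0744]
ee_rot: [3.141, 0.0, 0.116]
wrist_force: [0.3, 0.0, -2.1]
width: 0.0119
finger_force: 31.2
```

```bash
cat > look.py <<'E'
from bench import robot
from h import *
np.set_printoptions(precision=1,suppress=True,linewidth=200)
def cu(s,z,T=None,roi=None):
    m=mask(s,(4,120,80),(16,255,255),roi); n,l,st,c=cv2.connectedComponentsWithStats(m)
    return [(st[i,4],c[i].round(),onplane(s,c[i],z,T)[0]*1000) for i in range(1,n) if st[i,4]>20]
o=robot.get_obs(); s=robot.snapshot("wrist"); T=toolT(o)@s["T_tool_cam"]
print(o["time"],o["tool_pos"]*1000,o["ee_rot"],o["wrist_force"],o["finger_force"],o["width"])
g=big(mask(s,(18,100,40),(34,255,255))); print("plate px",cv2.boundingRect(g))
Pt=cloud(s,s["T_tool_cam"])*1000; a=Pt[g[:,1].min()+6:g[:,1].max(),:][...,:]
M=np.zeros((480,640),np.uint8); cv2.drawContours(M,[g[:,None]],-1,255,-1); M=cv2.erode(M,np.ones((7,7))); q=Pt[M>0]
q=q[(abs(q[:,2]+21.3)<4)|(abs(q[:,1])>12)]; q=q[(q[:,2]>-30)&(q[:,2]<-10)]
A=np.c_[q[:,:2],np.ones(len(q))]; k=np.linalg.lstsq(A,q[:,2],rcond=None)[0]; print("plate top in tool z=",k[2],"slopes x,y",k[:2].round(3),len(q))
e=onplane(s,g,k[2]/1000,s["T_tool_cam"])*1000; print("edges tool x max",np.percentile(e[:,0],99),"y",np.percentile(e[:,1],[1,99]))
b=mask(s,(105,80,40),(130,255,255))
if b.sum()>255*300: print("leaf",rect(onplane(s,big(b),.052,T)))
print("cu wrist",*cu(s,.047,T)); t=robot.snapshot("top"); print("cu top",*cu(t,.047,None,(225,140,345,245)))
np.savez("w.npz",Tw=T,**s)
E
python3 look.py; python3 -c "
import cv2;from h import *;cv2.imwrite('pics/w5.png',np.load('w.npz')['color'][:,:,::-1])"
```

```text
8.8 [576.3 -33.   74.4] [3.1 0.  0.1] [ 0.3  0.  -2.1] 31.231691757202498 0.011884859065629371
plate px (204, 183, 181, 189)
plate top in tool z= -21.31454618765075 slopes x,y [-0. -0.] 18072
edges tool x max 55.9165531616788 y [-59.7  30.7]
leaf (array([560.4, 116.4]), array([128.6,  83.3]), 6.8)
cu wrist
cu top (np.int32(35), array([300., 207.]), array([534.4,  31.9,  47. ]))
```

View pics/w5.png

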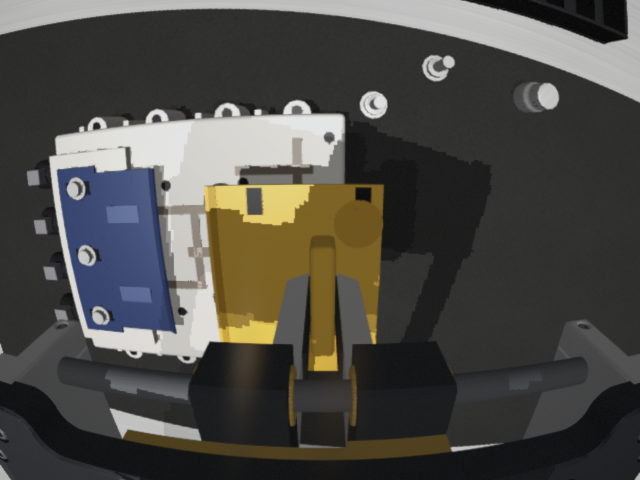

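The wrist view shows the level plate in hand (204–385 px), the body with the blue leaf to its left (58–175 px), and the nose facing the leaf. Next I'll measure the face height and leaf edge in the tool frame.

```bash
python3 - <<'E'
from h import *
np.set_printoptions(precision=1,suppress=True,linewidth=200)
s=dict(np.load("w.npz")); P=cloud(s,s["T_tool_cam"])*1000; h=cv2.cvtColor(s["color"],cv2.COLOR_RGB2HSV)
w=(h[...,1]<40)&(h[...,2]>150); q=P[w]; q=q[(q[:,1]>-110)&(q[:,1]<-65)&(q[:,0]>-20)&(q[:,0]<80)]
print("face tool z",np.median(q[:,2]),len(q),q[:,2].std())
b=cv2.morphologyEx(mask(s,(105,80,40),(130,255,255)),cv2.MORPH_OPEN,np.ones((3,3))); n=P[b>0]
for r in range(180,330,20):
    c=np.where(b[r])[0]; print(r,c.min(),c.max(),*[P[r,u] for u in (c.max()-14,c.max()-8,c.max()-4,c.max()-1)])
g=big(b); e=onplane(s,g,-.0,s["T_tool_cam"]); 
for z in (8,14): e=onplane(s,g,.0-0.001*0+ (np.median(q[:,2])-z)/1000,s["T_tool_cam"]); print(z,rect(e))
E
```

```text
face tool z 31.35248189029018 5796 4.4985725248265895
180 59 154 [  53.9 -119.8   22.7] [  53.8 -114.8   21.9] [  53.9 -110.9   20.3] [  53.9 -108.2   19.2]
200 61 155 [  40.5 -120.2   22.1] [  40.5 -115.3   21.7] [  40.4 -112.2   21.6] [  40.6 -109.3   20.1]
220 64 158 [  26.8 -119.5   22. ] [  26.6 -115.2   22.7] [  26.9 -111.5   21.4] [  26.9 -109.1   21.1]
240 68 160 [  12.7 -120.1   22.2] [  13.  -114.9   21.4] [  13.  -111.9   21.5] [  13.8 -108.2   18.7]
260 72 163 [  -1.9 -120.2   22.4] [  -1.6 -115.    21.7] [  -1.3 -111.6   21.3] [  -0.6 -108.4   19.5]
280 76 166 [ -17.1 -120.4   22.4] [ -16.6 -115.1   21.7] [ -16.8 -112.4   22.6] [ -14.9 -107.9   18.4]
300 81 169 [ -32.7 -120.7   22. ] [ -32.6 -115.8   22.3] [ -32.5 -112.7   22.6] [ -30.9 -108.8   19.6]
320 86 173 [ -49.8 -121.1   22.8] [ -49.  -115.6   22. ] [ -48.9 -112.4   22.4] [ -47.  -108.4   19.4]
8 (array([   1.1, -150.9]), array([ 83.7, 129.2]), 89.8)
14 (array([   3.3, -146.9]), array([ 81.5, 125.7]), 89.8)
```

The face measures at tool z 31.35 (world 43.05, expected 43) and the leaf's flat edge at tool y ≈ −113. The leaf centre and plate centre agree laterally within 1 mm. I'll tilt the nose down 7° and come to just short of the lip, nose about 2 mm above the face.

{"api": "arm_command", "payload": {"targets": [-3, 0, 0, 0, -12, 8, 1, -7, 0, 0, 0, -24, 16, 1, -7, 0, 0, 0, -35, 25, 1, -7, 0, 0, 0, -38, 33, 1, -7, 0, 0, 0, -38, 37, 1, -7, 0, 0, 0, -38, 40, 1, -7, 0, 0, 0, -38, 40, 1, -7, 0, 0, 0, -38, 40, 1]}}

```text
time: 9.7
tool_pos: [0.5724, 0.0052, 0.0348]
ee_rot: [3.019, -0.001, 0.116]
wrist_force: [-1.3, -0.6, -1.2]
width: 0.0119
finger_force: 31.2
```

```bash
cat > look2.py <<'E'
from bench import robot
from h import *
np.set_printoptions(precision=2,suppress=True,linewidth=200)
import sys
o=robot.get_obs(); s=robot.snapshot("wrist"); TT=toolT(o); T=TT@s["T_tool_cam"]
print(o["time"],o["tool_pos"]*1000,np.degrees(o["ee_rot"]),o["wrist_force"],o["finger_force"])
Bx=np.array([np.cos(np.radians(96.7)),np.sin(np.radians(96.7)),0]); By=np.array([-Bx[1],Bx[0],0]); S=np.array([561.7,97.5,43])
def B(p): d=p-S; return np.r_[d@Bx+30,d@By,d[2]]
print("nose body(by kinematics):",B((TT[:3,:3]@[.9,-60,-18.3])+TT[:3,3]*1000)," heel",B((TT[:3,:3]@[.9,30,-18.3])+TT[:3,3]*1000))
P=cloud(s,T)*1000; h=cv2.cvtColor(s["color"],cv2.COLOR_RGB2HSV); D=P-S; D=np.stack([D@Bx+30,D@By,D[...,2]],-1)
g=mask(s,(18,100,40),(34,255,255))>0; b=mask(s,(105,80,40),(130,255,255))>0
q=D[g&(D[...,1]<-35)&(D[...,2]<30)]   # plate top strip
k=np.polyfit(q[:,0],q[:,2],1); print("plate top z at x: slope",k[0],"at nose-ish",q[:,0].max(),np.polyval(k,q[:,0].max()))
n=np.linalg.lstsq(np.c_[q,][:,:2].tolist() and np.c_[q[:,:2],np.ones(len(q))],q[:,2],rcond=None)[0]; print("slopes x,y",n)
l=D[b&(abs(D[...,1])<55)]; f=l[(l[:,0]<28)&(l[:,0]>14)]; print("leaf z by x:",[(a,round(float(np.median(l[(l[:,0]>=a)&(l[:,0]<a+3),2])),1)) for a in range(3,40,3) if ((l[:,0]>=a)&(l[:,0]<a+3)).sum()>20])
ys=[float(np.median(D[r][g[r]][:,1])) for r in ()]
e=D[g]; print("plate min body y",np.percentile(e[e[:,2]<20][:,1],0.5)); np.savez("w.npz",Tw=T,**s)
E
python3 look2.py
```

```text
9.7 [572.43   5.22  34.75] [173.    -0.05   6.63] [-1.26 -0.57 -1.16] 31.23263165274693
nose body(by kinematics): [-1.12 -0.86  2.6 ]  heel [-90.45  -0.74  13.57]
plate top z at x: slope -0.12238873676892245 at nose-ish 0.48626168303485073 5.362234692615031
slopes x,y [-0.12  0.03  6.62]
leaf z by x: [(6, 11.7), (9, 9.8), (12, 8.9), (15, 9.0), (18, 8.9), (21, 9.0), (24, 9.0), (27, 9.0), (30, 9.0), (33, 9.0), (36, 9.0), (39, 9.1)]
plate min body y -54.98069399682126
```

The nose underside is about 2.6 mm above the face with its top at 5.4, and the leaf underside is at 7 with the lap edge near body x≈12. I'll advance 20 mm and drop 0.6 mm.

{"api": "arm_command", "payload": {"targets": [0, 0, 0, 0, -2.5, 0.3, 1, 0, 0, 0, 0, -5, 0, 1, 0, 0, 0, 0, -7.5, -0.3, 1, 0, 0, 0, 0, -10, -0.6, 1, 0, 0, 0, 0, -12.5, -0.9, 1, 0, 0, 0, 0, -15, -1.2, 1, 0, 0, 0, 0, -17.5, -1.5, 1, 0, 0, 0, 0, -20, -1.8, 1, 0, 0, 0, 0, -20, -1.8, 1]}}

```text
time: 10.65
tool_pos: [0.5696, 0.0264, 0.0337]
ee_rot: [3.02, -0.0, 0.117]
wrist_force: [1.1, 0.1, -1.5]
width: 0.0119
finger_force: 31.2
```

```bash
python3 look2.py
```

```text
10.65 [569.61  26.39  33.73] [173.01  -0.     6.73] [ 1.14  0.09 -1.48] 31.23200611447828
nose body(by kinematics): [20.24 -0.43  1.59]  heel [-69.1   -0.47  12.54]
plate top z at x: slope -0.12234973108269524 at nose-ish 7.00822348701325 6.168547468474381
slopes x,y [-0.12  0.02  7.93]
leaf z by x: [(6, 11.7), (9, 9.9), (12, 8.9), (15, 8.9), (18, 8.9), (21, 9.0), (24, 9.0), (27, 9.1), (30, 9.0), (33, 9.0), (36, 9.1), (39, 9.0)]
plate min body y -54.63979364936354
```

The nose is past the edge (body x≈20, z≈1.6) and the leaf is flat. I'll ease the tilt to 5.5° and continue toward the shoulder.

{"api": "arm_command", "payload": {"targets": [0.75, 0, 0, 0, -1.1, 0.9, 1, 1.5, 0, 0, 0, -2.2, 1.7, 1, 1.5, 0, 0, 0, -3.7, 1.5, 1, 1.5, 0, 0, 0, -5.2, 1.4, 1, 1.5, 0, 0, 0, -6.7, 1.2, 1, 1.5, 0, 0, 0, -6.7, 1.2, 1]}}

```text
time: 11.3
tool_pos: [0.5689, 0.0327, 0.0317]
ee_rot: [3.046, -0.0, 0.117]
wrist_force: [1.0, 0.5, -1.7]
width: 0.0118
finger_force: 31.2
```

```bash
python3 look2.py
```

```text
11.3 [568.87  32.72  31.75] [174.51  -0.     6.72] [ 0.96  0.47 -1.71] 31.231798332773906
nose body(by kinematics): [26.3  -0.44  1.22]  heel [-63.28  -0.47   9.84]
plate top z at x: slope -0.09694886945949875 at nose-ish 6.799081791784523 6.028324194704697
slopes x,y [-0.1   0.02  7.59]
leaf z by x: [(3, 111.8), (6, 11.6), (9, 9.9), (12, 8.9), (15, 9.0), (18, 9.0), (21, 9.0), (24, 9.0), (27, 9.0), (30, 9.1), (33, 9.0), (36, 9.0), (39, 9.1)]
plate min body y -54.64318810297215
```

{"api": "arm_command", "payload": {"targets": [0, 0, 0, 0, -1, -0.1, 1, 0, 0, 0, 0, -2, -0.2, 1, 0, 0, 0, 0, -3, -0.3, 1, 0, 0, 0, 0, -3, -0.3, 1]}}

```text
time: 11.75
tool_pos: [0.5686, 0.0355, 0.0318]
ee_rot: [3.045, -0.0, 0.117]
wrist_force: [-0.7, -0.2, -1.6]
width: 0.0117
finger_force: 31.2
```

{"api": "arm_command", "payload": {"targets": [0, 0, 0, 0, -0.7, -0.1, 1, 0, 0, 0, 0, -1.4, -0.1, 1, 0, 0, 0, 0, -1.4, -0.1, 1]}}

```text
time: 12.05
tool_pos: [0.5686, 0.0356, 0.0319]
ee_rot: [3.043, -0.0, 0.117]
wrist_force: [1.3, -5.5, -1.2]
width: 0.0116
finger_force: 31.0
```

I felt the stop: 5.5 N with the nose at body x≈29.2 by kinematics, and the shoulder is expected at 30. Now I'll level the plate about the nose and press down.

{"api": "arm_command", "payload": {"targets": [0.9, 0, 0, 0, -0.2, 1.2, 1, 1.8, 0, 0, 0, -0.5, 2.5, 1, 2.7, 0, 0, 0, -0.7, 3.7, 1, 3.6, 0, 0, 0, -1, 4.9, 1, 4.5, 0, 0, 0, -1.2, 6.1, 1, 5.5, 0, 0, 0, -1.4, 7.4, 1, 5.5, 0, 0, 0, -1.6, 8.9, 1, 5.5, 0, 0, 0, -1.6, 8.9, 1]}}

```text
time: 12.85
tool_pos: [0.5687, 0.0373, 0.0247]
ee_rot: [-3.141, -0.001, 0.116]
wrist_force: [-2.9, -3.8, 7.1]
width: 0.0116
finger_force: 31.4
```

```bash
python3 look2.py
```

```text
12.85 [568.71  37.3   24.72] [-179.98   -0.08    6.67] [-2.88 -3.84  7.14] 31.413060282793595
nose body(by kinematics): [29.39 -0.84  0.04]  heel [-60.61  -0.8    0.01]
plate top z at x: slope -0.0021083139500906317 at nose-ish 7.945147046308055 2.952764600069564
slopes x,y [-0.    0.02  3.77]
leaf z by x: [(6, 11.8), (9, 9.9), (12, 9.0), (15, 9.0), (18, 9.0), (21, 9.0), (24, 9.1), (27, 9.0), (30, 9.1), (33, 9.1), (36, 9.0), (39, 9.1)]
plate min body y -54.96970865099098
```

Flat: nose and heel are both within 0.1 mm of the face and the leaf is unbent. I'll press a bit harder to seat it firmly, keeping it against the shoulder.

{"api": "arm_command", "payload": {"targets": [0, 0, 0, 0, -0.3, 1, 1, 0, 0, 0, 0, -0.3, 2, 1, 0, 0, 0, 0, -0.3, 2.5, 1, 0, 0, 0, 0, -0.3, 2.5, 1, 0, 0, 0, 0, -0.3, 2.5, 1, 0, 0, 0, 0, -0.3, 2.5, 1]}}

```text
time: 13.5
tool_pos: [0.5688, 0.0373, 0.0247]
ee_rot: [3.141, -0.002, 0.117]
wrist_force: [-7.7, -4.5, 16.7]
width: 0.0118
finger_force: 32.0
```

```bash
python3 look2.py; python3 - <<'E'
from h import *
s=np.load("w.npz"); a=s["color"][100:420,40:460]; cv2.imwrite("pics/w6.png",cv2.resize(a,None,fx=1.7,fy=1.7)[:,:,::-1])
E
```

```text
13.5 [568.76  37.29  24.66] [179.95  -0.12   6.69] [-7.72 -4.49 16.68] 32.033866052515805
nose body(by kinematics): [29.39 -0.86 -0.08]  heel [-60.61  -0.85  -0.01]
plate top z at x: slope -0.002561914446148197 at nose-ish 8.040506140871027 2.905624226836379
slopes x,y [-0.    0.02  3.61]
leaf z by x: [(6, 11.7), (9, 9.8), (12, 8.9), (15, 8.9), (18, 8.9), (21, 9.0), (24, 9.0), (27, 9.0), (30, 9.0), (33, 9.0), (36, 9.0), (39, 9.0)]
plate min body y -54.972869869544304
```

View pics/w6.png

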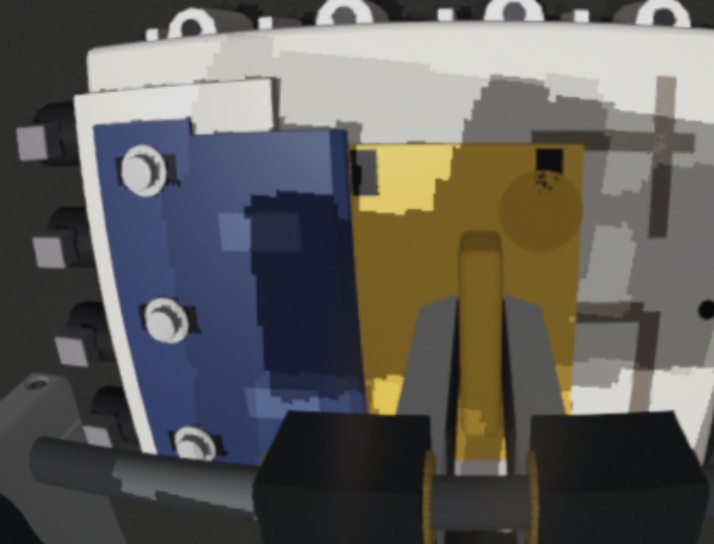

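The view shows the plate (crop x 350–583) under the flat leaf, square, with its upper edge at row 145 about 5 mm inside the leaf's (row 130), as expected for 110 against 120 mm widths. It is still gripped and pressed down with about 17 N, so I'll hand in.

```bash
python3 -c "
from bench import robot
print(robot.close_job())"
```

```text
the job is handed in; nothing more can be done
None
```

The job is handed in: the gold plate is under the flat leaf and against the shoulder (stop felt), square and centred, pressed flat with about 17 N and still gripped. The hand-in returned no verdict, and the pistons were not seen directly.

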